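Load a board into the swing fixture and index it under the ring lamp

TASK

The fixture's swinging head stands pinned at its loading stop. Lay the oblong circuit board flat, fully home in the head's oblong pocket without dropping it; then lift the sprung plunger knob, swing the head until the pocket is under the ring-shaped lamp (not the square fume hood), and let the plunger drop fully home there, with the board still seated. Do not disturb the round board, solder spool, drinks can or amber jar.

Things in the scene. Friction and masses are not known exactly. Their poses are not given: they have to be found in the camera images.
- board: oblong circuit board, 58 (x) x 88 (y) x 6 mm, with a finned aluminium heat sink on its middle 24 (x) x 44 (y) mm standing from 6 to 38 mm above the underside: grip the heat sink across its 24 mm. Loose, 0.08 to 0.17 kg; starts flat on the bench to the left or right of the fixture. Origin: centre of the underside; z up. Either way round fits.
- nest (a point): centre of the floor of the oblong pocket in the head; the pocket is 63 (x) x 93 (y) x 6 mm deep, its floor 28 mm above the bench, in an aluminium block 90 x 120 mm whose top is 34 mm above the bench. Axes turn with the head: x points from the pocket towards the pivot, y along the pocket's length, z up. It lies 140 mm from the pivot.
- pivot (a point): point on the vertical axis about which the head swings, 40 mm above the bench, on top of the fixture's round fixed base (236 mm across, 8 mm high). Its x axis points from the loading stop towards the plunger's socket for that stop; z up.
- head (a joint): swing of the head in rad, counterclockwise from above positive. 0: loading stop (start). The plunger has a socket at 0, at +1.309 and at -1.309 (75 degrees each way); the head can swing 1.42 each way. The plunger pins it: about 0.02 of play when home. At +1.309 or -1.309 the pocket is under one of the two overhead devices; either one may be at either side.
- plunger (a joint): lift of the sprung plunger in m: 0 fully home in a socket, about 0.008 when its pin rests on the index plate between sockets, 0.018 fully raised; it must be above 0.009 to swing. The spring pushes it down with about 4 to 6 N.
- knob_grip (a point): where to grip the plunger's black knob: an upright round knob 30 mm in diameter, 38 mm high, free to spin on its stem; this point is on its axis, 16 mm below its top, 126 mm above the bench when home. It rides on the head across the pivot from the pocket, 90 mm from the pivot, on a round steel housing 24 mm across that reaches 98 mm above the bench.
- lamp_centre (a point): centre of the underside of the ring lamp: a flat black ring 90 mm outside, 60 mm inside, 18 mm thick, on a thin post beyond it (85 mm along its x axis), underside 95 mm and top 113 mm above the bench. Fixed, over one of the two side stops.
- hood_centre (a point): centre of the underside of the square fume hood, 84 x 84 x 18 mm, on a like post, at the same height, over the other side stop. Fixed; not the one wanted.
- roundboard: round circuit board 76 mm across, 6 mm thick, with a round heat sink to 38 mm high; does not fit; leave alone. Origin: centre of the underside.
- spool: red solder spool, 84 mm across, 56 mm high; leave alone. Origin: centre of the underside.
- can: plain drinks can, 66 mm across, 115 mm high; leave alone. Origin: centre of the underside.
- jar: amber jar with black lid, 60 mm across, 55 mm high; leave alone. Origin: centre of the underside.
Things that resemble listed ones, but are neither listed nor needed, are in the scene too. What is shaped like the board but purple or yellow is not meant.

How it is judged:
By the outcome, as a careful person would: the job done as asked, in the order asked, and still so for the second after the job is handed in, with the robot touching nothing.
It also fails if it takes over 67 s, if anything falls off the work surface, if the arm or the gripper's body presses on something with over 40 N, if the wrist force passes 120 N, or if a joint passes its speed limit or range.

ROBOT

A 6-joint arm with a two-finger parallel gripper is mounted at the origin on the work surface. World frame = base frame: x ahead of the robot, y to its left, z up, the work surface at z = 0. Lengths are in m, angles in rad, forces in N, time in s.
With the tool pointing down it reaches from about 0.375 to 0.9 m from the base axis. Payload 3.1 kg.
Tool frame: the origin (TCP) lies at the very end of the fingers, on their centre line; the grasp point (between the pads) lies 19 mm behind it (manip.pinch_z is the distance from the TCP to the grasp point, in m); z points along the fingers, y is the direction in which the jaws open and shut (so a half turn about z gives the same grasp; the last joint's range is limited). The gripper opens to 85 mm and grips with 20 to 120 N. Pads are 22 mm wide; open, the fingers measure 114 mm over their backs; the gripper's body (76 mm by 85 mm) begins 54 mm behind the grasp point. The pads swing forward as they close: fully open they stand 13 mm farther back than shut.
Start: joints at [0.967, 0.527, 1.433, -0, 1.181, -0.178], TCP at [0.258, 0.569, 0.231] pointing down, gripper open.
Joint ranges: [-3.08, 3.08], [-0.75, 2.2], [0.22, 2.44], [-1.43, 4.57], [0, 2.65], [-2.85, 2.85]. Speed limits (rad/s): [2.79, 2.79, 3.14, 3.14, 3.14, 3.14].

INTERFACE

Orientations are given as a unit quaternion [x, y, z, w].
In Python, from station import manip gives the robot as it stands.
- The arm moves only by the tool drive_tool, never from a script. Its argument "increments" is a list of rows, each a list of 7 numbers: the closure in counts, from 0 (fully open) to 255 (shut), then the shift along the tool's x, y, z in cm, then the turn, a rotation vector about the tool's x, y, z in rad. A call has 1 to 20 rows; each row is the pose to reach, as a shift and turn from the pose commanded when the call began, along the tool's axes at that moment; what a row does not reach only later rows make up. A row lasts 1/10 s, in which the tool goes at most 50 mm and 8.59 degrees, less where a joint would pass 70% of its speed; a pose out of reach is approached as far as the arm can. A call with a gripper value outside its range is refused whole. The fingers move at their own pace and stop on an object; "force" is the grip in N (left out, the last holds). Time passes only in rows, so rows that repeat a pose let the fingers close. It gives the time, the measured TCP pose, the force and the opening at its end, in the units of the state.
- manip.sense(): the state, without advancing time (a new reading comes with each control period).
- manip.snapshot(name): name is "side" or "top" or "wrist"; returns the picture (400x640x3 uint8, red, green, blue); there is no depth.
- manip.camera_model(name): a dict with "mtx" (3x3 intrinsics, pixels), "k1" (the pictures are not rectified: a ray, as slopes to the right and down, at radius r is drawn at 1 + k1 r^2 times it, then the intrinsics apply), "cam_to_world" (4x4, takes a point from camera to world coordinates). Camera axes: x right, y down, z forward; pixel columns grow to the right and rows downward; lengths in m; the calibration is good to about 2 mm. A picture is of the moment at which its call begins: read the wrist's pose just before it. camera_model takes no time and is no camera call; for the wrist camera it gives the pose at the moment of the call.
- manip.sign_off(): hands the job in, once; it reports no verdict.
The state is a dict: "t": time; "q": joint angles; "qd": joint speeds; "tau": joint torques, N m; "tcp_pos": TCP position; "tool_rot": TCP orientation; "force": force on the tool from outside, world axes, zero at the start; "ft_torque": the same for the moment, N m; "finger_gap": opening from 0.0 (shut) to 1.0 (fully open).
Only numpy, scipy, OpenCV 4.12 (cv2) and the standard library are available. Lean on these libraries where they do the work, as an engineer would, in place of code of your own. Each camera call takes 0.05 s, during which the arm holds its last target. There are 200 camera calls.

## Working session

There is one attempt and no reset: what is moved stays moved. The work goes in short steps, Python scripts to look and compute and a tool call to move; the robot and the scene stay as the last step left them, time stands still between calls to the robot, and variables do not carry over. Pictures are saved under pics/ and viewed, about 8 in all and at most 12, crops included, and the job is handed in when it is done.

Besides the shell and the picture viewer there is one more tool, called as a command line: name --pt "numbers of a row" for each row, then --argument value for the rest. drive_tool: Moves the arm, as the interface text tells. Its arguments: {"type":"object","properties":{"increments":{"type":"array","items":{"type":"array","items":{"type":"number"}}},"force":{"type":"number"}},"required":["increments"]}

```bash
ls; mkdir -p pics; cat > h.py <<'E'
import numpy as np, cv2
from scipy.spatial.transform import Rotation as R
from station import manip
def snap(n,f):
    c=manip.camera_model(n); im=manip.snapshot(n); cv2.imwrite('pics/'+f,cv2.cvtColor(im,cv2.COLOR_RGB2BGR)); np.save('pics/'+f+'.npy',c['cam_to_world']); return im,c
def ray(c,u,v):
    K=np.array(c['mtx']); d=np.array([(u-K[0,2])/K[0,0],(v-K[1,2])/K[1,1]]); p=d.copy()
    for _ in range(20): p=d/(1+c['k1']*(p@p))
    T=np.array(c['cam_to_world']); return T[:3,3],T[:3,:3]@np.array([p[0],p[1],1])
def onz(c,u,v,z):
    o,d=ray(c,u,v); return o+d*(z-o[2])/d[2]
def proj(c,P):
    T=np.linalg.inv(np.array(c['cam_to_world'])); p=T[:3,:3]@np.array(P)+T[:3,3]; s=p[:2]/p[2]; s=s*(1+c['k1']*(s@s)); K=np.array(c['mtx']); return K[0,0]*s[0]+K[0,2],K[1,1]*s[1]+K[1,2]
E
python3 - <<'E'
from h import *
print(manip.sense())
for n in ('top','side'):
    im,c=snap(n,n+'0.png'); print(c)
E
```

```text
pics
{'t': 0.0, 'q': array([ 9.66475856e-01,  5.28448142e-01,  1.43390539e+00,  8.66268181e-06,
        1.18136603e+00, -1.78521803e-01]), 'qd': array([-0.00217788,  0.00242618, -0.00060233,  0.00043549, -0.00069867,
        0.00021968]), 'tau': array([ 8.80711068e-04, -4.42342079e+01, -1.78030193e+01, -1.29026248e-04,
        8.46829615e-03, -9.92981697e-07]), 'tcp_pos': array([0.25773049, 0.5686098 , 0.23034369]), 'tool_rot': array([ 2.11296150e-01,  9.77421509e-01, -9.81491828e-04, -4.09411505e-04]), 'force': array([ 0.2977838 , -0.14585206,  0.01451238]), 'ft_torque': array([-0.0059094 , -0.01579418,  0.05802064]), 'finger_gap': 0.9976987179869915}
{'mtx': array([[503.8214626 ,   0.        , 323.03478275],
       [  0.        , 503.8214626 , 201.32402381],
       [  0.        ,   0.        ,   1.        ]]), 'k1': -0.019305346381351497, 'cam_to_world': array([[-0.01226114, -0.98095194,  0.19386325,  0.12726115],
       [-0.99975292,  0.01562132,  0.01581353, -0.02693106],
       [-0.01854071, -0.19362146, -0.9809011 ,  1.78664939],
       [ 0.        ,  0.        ,  0.        ,  1.        ]])}
{'mtx': array([[394.77595431,   0.        , 320.49896035],
       [  0.        , 394.77595431, 194.38405534],
       [  0.        ,   0.        ,   1.        ]]), 'k1': 0.031958458206605846, 'cam_to_world': array([[ 0.69494861, -0.42519232,  0.5798775 , -0.16767174],
       [-0.71893904, -0.39611172,  0.57115861, -0.65526539],
       [-0.01315599, -0.81382246, -0.58096465,  0.7575218 ],
       [ 0.        ,  0.        ,  0.        ,  1.        ]])}
```

View pics/top0.png

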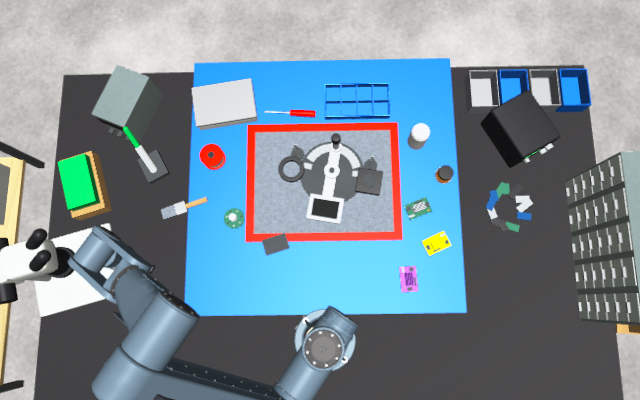

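View pics/side0.png

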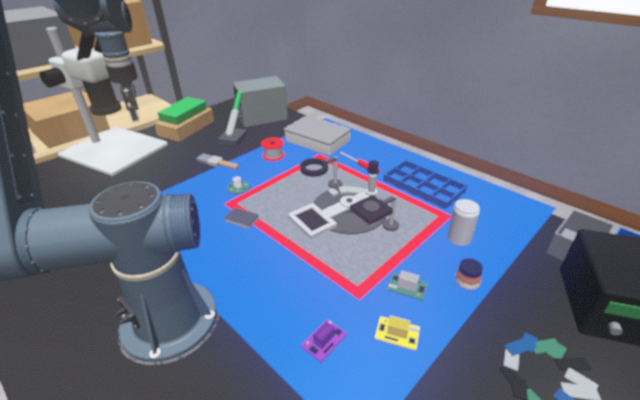

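The top view shows the fixture pivot near (332,170), pocket (326,208), knob (336,140), ring lamp (291,169), hood (369,181), green oblong board (418,209). The side view agrees.

```bash
python3 - <<'E'
from h import *
c=manip.camera_model('top')
for n,u,v,z in [('pivot',332,170,.04),('pocket',326,208,.034),('knob',336,136,.14),('lamp',291,169,.11),('hood',369,181,.11),('board',418,209,.02),('can',420,130,.11),('jar',445,174,.055),('yellow',436,243,.02),('round',234,217,.02)]:
    print(n,onz(c,u,v,z).round(3))
im=cv2.imread('pics/top0.png')[110:260,225:465]
cv2.imwrite('pics/c1.png',cv2.resize(im,None,fx=3.3,fy=3.3,interpolation=cv2.INTER_CUBIC))
E
```

```text
pivot [ 0.586 -0.032  0.04 ]
pocket [ 0.449 -0.009  0.034]
knob [ 0.68  -0.048  0.14 ]
lamp [0.574 0.109 0.11 ]
hood [ 0.527 -0.158  0.11 ]
board [ 0.443 -0.336  0.02 ]
can [ 0.706 -0.341  0.11 ]
jar [ 0.561 -0.431  0.055]
yellow [ 0.321 -0.393  0.02 ]
round [0.424 0.32  0.02 ]
```

View pics/c1.png

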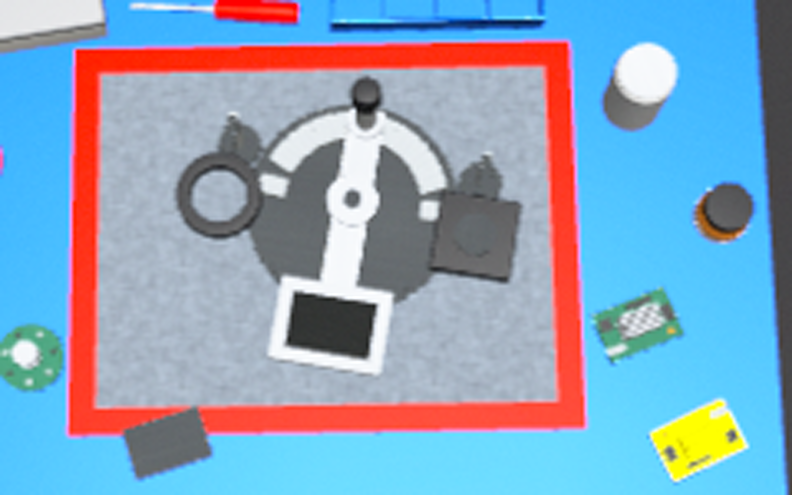

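The crop confirms the board lies right of the fixture near (637,325), pocket (332,325), knob top (366,90), lamp left, hood right. I'll measure angles coarsely and set up a move helper.

```bash
cat >> h.py <<'E'
def togo(p,yaw,turns=True):
    """tool-frame shift (cm) and rotvec to reach TCP p, pointing down, jaw axis (tool y) at world angle yaw"""
    s=manip.sense(); Q=R.from_quat(s['tool_rot']); best=None
    for k in (0,np.pi):
        a=yaw+k; y=np.array([np.cos(a),np.sin(a),0]); z=np.array([0,0,-1.]); x=np.cross(y,z)
        rv=(Q.inv()*R.from_matrix(np.c_[x,y,z])).as_rotvec()
        if best is None or np.linalg.norm(rv)<np.linalg.norm(best): best=rv
    sh=Q.inv().apply(np.array(p)-s['tcp_pos'])*100
    print('t',round(s['t'],2),'tcp',s['tcp_pos'].round(4),'sh',sh.round(2),'rv',best.round(3),'q',s['q'].round(2),'F',s['force'].round(1),'gap',round(s['finger_gap'],3))
    return sh,best
E
python3 - <<'E'
from h import *
c=manip.camera_model('top'); im=cv2.imread('pics/top0.png')
hsv=cv2.cvtColor(im,cv2.COLOR_BGR2HSV); 
m=cv2.inRange(hsv,(60,60,40),(92,255,255)); m2=np.zeros_like(m); m2[190:230,400:436]=m[190:230,400:436]
m2=cv2.morphologyEx(m2,cv2.MORPH_CLOSE,np.ones((5,5)))
pts=np.argwhere(m2)[:,::-1].astype(float)
W=np.array([onz(c,u,v,.006)[:2] for u,v in pts]).astype(np.float32)*1000
print(len(pts),cv2.minAreaRect(W))
r=manip.camera_model('wrist'); T=np.array(r['cam_to_world']); s=manip.sense(); Q=R.from_quat(s['tool_rot'])
print('cam in tool',Q.inv().apply(T[:3,3]-s['tcp_pos']).round(4),(Q.inv().as_matrix()@T[:3,:3]).round(2),r['mtx'])
print('tool axes',Q.as_matrix().round(2))
E
```

```text
238 ((449.13616943359375, -337.2922668457031), (54.6297607421875, 83.16887664794922), 21.057126998901367)
cam in tool [ 0.0757  0.0002 -0.1425] [[-0.   -0.95 -0.3 ]
 [ 1.   -0.    0.  ]
 [-0.   -0.3   0.95]] [[312.31222149   0.         318.73526255]
 [  0.         312.31222149 197.26895882]
 [  0.           0.           1.        ]]
tool axes [[-0.91  0.41 -0.  ]
 [ 0.41  0.91 -0.  ]
 [ 0.   -0.   -1.  ]]
```

```bash
python3 - <<'E'
from h import *
togo([.47,.1,.28],.3675+.4); togo([.447,-.337,.14],.3675)
E
```

```text
t 0.1 tcp [0.2578 0.5687 0.2304] sh [-38.69 -33.92  -4.9 ] rv [-0.002  0.     0.377] q [ 0.97  0.53  1.43  0.    1.18 -0.18] F [-0.2  0.6 -0.2] gap 1.007
t 0.1 tcp [0.2578 0.5687 0.2304] sh [-54.65 -74.64   9.17] rv [-0.002  0.     0.777] q [ 0.97  0.53  1.43  0.    1.18 -0.18] F [-0.2  0.6 -0.2] gap 1.007
```

drive_tool --pt "0 -38.7 -33.9 -4.9 0 0 0.38" --pt "0 -38.7 -33.9 -4.9 0 0 0.38" --pt "0 -38.7 -33.9 -4.9 0 0 0.38" --pt "0 -38.7 -33.9 -4.9 0 0 0.38" --pt "0 -38.7 -33.9 -4.9 0 0 0.38" --pt "0 -38.7 -33.9 -4.9 0 0 0.38" --pt "0 -38.7 -33.9 -4.9 0 0 0.38" --pt "0 -38.7 -33.9 -4.9 0 0 0.38" --pt "0 -38.7 -33.9 -4.9 0 0 0.38" --pt "0 -38.7 -33.9 -4.9 0 0 0.38" --pt "0 -54.6 -74.6 8 0 0 0.777" --pt "0 -54.6 -74.6 8 0 0 0.777" --pt "0 -54.6 -74.6 8 0 0 0.777" --pt "0 -54.6 -74.6 8 0 0 0.777" --pt "0 -54.6 -74.6 8 0 0 0.777" --pt "0 -54.6 -74.6 8 0 0 0.777" --pt "0 -54.6 -74.6 8 0 0 0.777" --pt "0 -54.6 -74.6 8 0 0 0.777" --pt "0 -54.6 -74.6 8 0 0 0.777" --pt "0 -54.6 -74.6 8 0 0 0.777"

```text
t: 2.1
tcp_pos: [0.4468, -0.3403, 0.1499]
tool_rot: [0.567, 0.824, -0.0, 0.0]
force: [0.2, 0.6, 0.0]
finger_gap: 0.996
```

```bash
python3 - <<'E'
from h import *
im,c=snap('wrist','w1.png'); togo([.447,-.337,.14],.3675)
E
```

```text
t 2.15 tcp [ 0.4468 -0.3414  0.1496] sh [0.4  0.18 0.96] rv [-0.001  0.002 -0.004] q [-0.85  0.55  1.67 -0.    0.92 -1.21] F [-0.2 -1.2 -0.2] gap 1.0
```

View pics/w1.png

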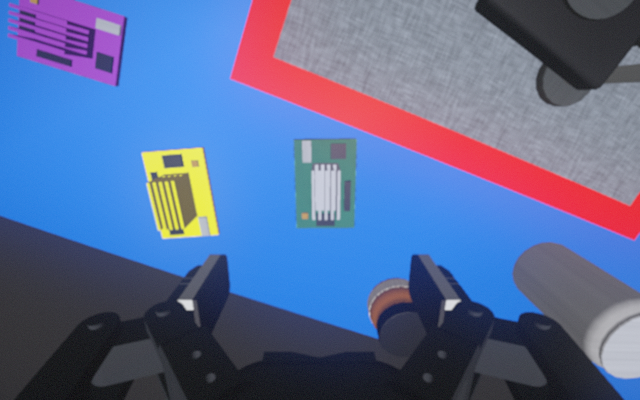

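The board is at about (325,183), long axis nearly upright in the picture, fins at (327,193); the jar and can are well clear of the fingers' descent.

```bash
python3 - <<'E'
from h import *
c=manip.camera_model('wrist'); im=cv2.imread('pics/w1.png')
hsv=cv2.cvtColor(im,cv2.COLOR_BGR2HSV)
def rect(m,z,b):
    k=np.zeros_like(m); k[b[1]:b[3],b[0]:b[2]]=m[b[1]:b[3],b[0]:b[2]]
    P=np.argwhere(k)[:,::-1].astype(float); hull=cv2.convexHull(P.astype(np.float32)).reshape(-1,2)
    W=np.array([onz(c,u,v,z)[:2]*1000 for u,v in hull]).astype(np.float32); return len(P),cv2.minAreaRect(W)
b=(280,125,370,240)
print(rect(cv2.inRange(hsv,(60,60,40),(92,255,200)),.006,b))
print(rect(cv2.inRange(hsv,(0,0,150),(180,70,255)),.038,(305,160,345,224)))
print('tcp proj',proj(c,manip.sense()['tcp_pos']))
togo([.449,-.337,.021],.3675)
E
```

```text
(2380, ((454.76776123046875, -341.23907470703125), (54.883121490478516, 84.81669616699219), 21.1123104095459))
(1612, ((451.5257263183594, -338.6753234863281), (30.14885902404785, 53.20928955078125), 21.090280532836914))
tcp proj (np.float64(315.64450141905746), np.float64(255.1699418553139))
t 2.15 tcp [ 0.4468 -0.3414  0.1496] sh [ 0.35  0.37 12.86] rv [-0.001  0.002 -0.004] q [-0.85  0.55  1.67 -0.    0.92 -1.21] F [-0.2 -1.2 -0.2] gap 1.0
```

drive_tool --pt "0 -0.1 0.6 3 0 0 0" --pt "0 -0.1 0.6 7 0 0 0" --pt "0 -0.1 0.6 11 0 0 0" --pt "0 -0.1 0.6 13 0 0 0" --pt "0 -0.1 0.6 13.6 0 0 0" --pt "0 -0.1 0.6 13.6 0 0 0" --pt "0 -0.1 0.6 13.6 0 0 0"

```text
t: 2.85
tcp_pos: [0.4539, -0.3346, 0.0165]
tool_rot: [0.566, 0.825, -0.0, 0.001]
force: [0.3, -0.1, 0.3]
finger_gap: 0.998
```

```bash
python3 - <<'E'
from h import *
togo([.453,-.340,.013],.3685)
E
```

```text
t 2.85 tcp [ 0.4539 -0.3346  0.0165] sh [-0.47 -0.28  0.35] rv [0.001 0.002 0.   ] q [-0.83  0.77  1.73  0.    0.64 -1.2 ] F [ 0.3 -0.1  0.3] gap 0.998
```

drive_tool --pt "0 -0.4 -0.2 0.3 0 0 0" --pt "0 -0.4 -0.2 0.3 0 0 0" --pt "0 -0.4 -0.2 0.3 0 0 0" --pt "130 -0.4 -0.2 0.3 0 0 0" --pt "255 -0.4 -0.2 0.3 0 0 0" --pt "255 -0.4 -0.2 0.3 0 0 0" --pt "255 -0.4 -0.2 0.3 0 0 0" --pt "255 -0.4 -0.2 0.3 0 0 0" --pt "255 -0.4 -0.2 0.3 0 0 0" --force 40

```text
t: 3.75
tcp_pos: [0.4529, -0.3391, 0.0124]
tool_rot: [0.566, 0.825, -0.0, 0.0]
force: [0.5, -0.8, 2.0]
finger_gap: 0.276
```

```bash
python3 - <<'E'
from h import *
togo([.437,-.083,.19],-.166)
E
```

```text
t 3.75 tcp [ 0.4529 -0.3391  0.0124] sh [ 24.46   7.73 -17.76] rv [0.    0.    0.534] q [-0.84  0.78  1.73 -0.    0.64 -1.21] F [ 0.5 -0.8  2. ] gap 0.276
```

drive_tool --pt "255 0 0 -1 0 0 0" --pt "255 0 0 -3 0 0 0" --pt "255 0 0 -6 0 0 0" --pt "255 0 0 -10 0 0 0" --pt "255 0 0 -14 0 0 0" --pt "255 1 0.3 -17 0 0 0.05" --pt "255 5 1.5 -17.8 0 0 0.15" --pt "255 9 2.8 -17.8 0 0 0.25" --pt "255 13 4.1 -17.8 0 0 0.35" --pt "255 17 5.4 -17.8 0 0 0.45" --pt "255 20 6.5 -17.8 0 0 0.53" --pt "255 23 7.4 -17.8 0 0 0.534" --pt "255 24.5 7.7 -17.8 0 0 0.534" --pt "255 24.5 7.7 -17.8 0 0 0.534" --pt "255 24.5 7.7 -17.8 0 0 0.534"

```text
t: 5.25
tcp_pos: [0.4371, -0.0835, 0.1906]
tool_rot: [0.763, 0.646, 0.0, 0.001]
force: [0.4, -0.2, -1.0]
finger_gap: 0.272
```

```bash
python3 - <<'E'
from h import *
im,c=snap('wrist','w2.png'); togo([.437,-.083,.19],-.166)
E
```

```text
t 5.3 tcp [ 0.4373 -0.084   0.1906] sh [ 0.09 -0.04  0.06] rv [ 0.002  0.001 -0.   ] q [-0.44  0.35  1.91 -0.    0.87 -0.27] F [-0.3  0.9 -0.3] gap 0.272
```

View pics/w2.png

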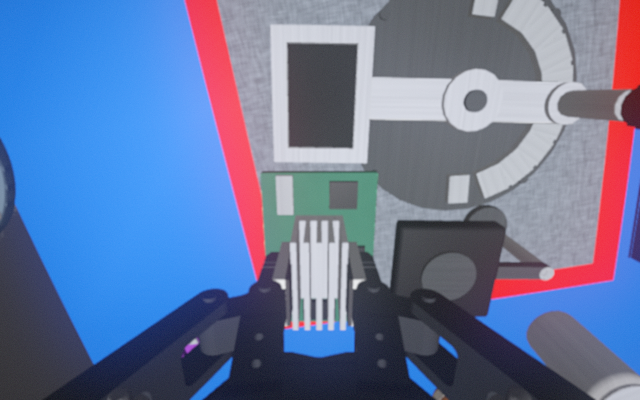

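The pocket (dark) spans about (288–356, 43–149), its block (270–376, 25–163); the held board's far edge is at row 171, columns 263–377, so the grip is sound. The plunger knob shows at (635,105).

```bash
python3 - <<'E'
from h import *
c=manip.camera_model('wrist'); im=cv2.imread('pics/w2.png'); hsv=cv2.cvtColor(im,cv2.COLOR_BGR2HSV); g=hsv[...,2]
s=manip.sense(); Q=R.from_quat(s['tool_rot'])
def rect(m,z,b,tool=False):
    k=np.zeros_like(m); k[b[1]:b[3],b[0]:b[2]]=m[b[1]:b[3],b[0]:b[2]]
    k=cv2.morphologyEx(k,cv2.MORPH_OPEN,np.ones((3,3)))
    h=cv2.convexHull(np.argwhere(k)[:,::-1].astype(np.float32)).reshape(-1,2)
    W=np.array([onz(c,u,v,z) for u,v in h])
    if tool: W=Q.inv().apply(W-s['tcp_pos'])
    return W[:,:2].astype(np.float32)*1000, h
dark=((g<80)*255).astype(np.uint8)
W,h=rect(dark,.034,(280,36,364,158)); print('pocket rim',cv2.minAreaRect(W),h.min(0),h.max(0))
print('pocket floor',cv2.minAreaRect(rect(dark,.028,(280,36,364,158))[0]))
white=cv2.inRange(hsv,(0,0,185),(180,40,255))
W,h=rect(white,.034,(262,15,367,166)); print('block',cv2.minAreaRect(W),h.min(0),h.max(0))
gr=cv2.inRange(hsv,(60,60,40),(92,255,255))
W,h=rect(gr,s['tcp_pos'][2]-.0064,(240,160,400,250),True)
print('board tool',cv2.minAreaRect(W),W.min(0),W.max(0),h.min(0),h.max(0))
for r in (180,200,220,240):
    x=np.where(gr[r,240:400])[0]+240; 
    print(r,[ (Q.inv().apply(onz(c,u,r,s['tcp_pos'][2]-.0064)-s['tcp_pos'])*1000).round(1)[:2] for u in (x.min()-.5,x.max()+.5)])
# pivot hub
P=onz(c,475,100,.05); print('pivot~',P)
E
```

```text
pocket rim ((455.4600524902344, -7.379737854003906), (86.51873779296875, 58.198081970214844), 80.4284439086914) [289.  45.] [355. 144.]
pocket floor ((455.5316162109375, -7.3719024658203125), (88.2546615600586, 59.36579132080078), 80.4284439086914)
block ((450.7034912109375, -7.675506591796875), (122.07298278808594, 97.751220703125), 79.25847625732422) [265.  23.] [366. 163.]
board tool ((22.309125900268555, 2.3324127197265625), (42.214744567871094, 56.9145393371582), 0.06395083665847778) [  1.1706061 -26.110937 ] [43.386745 30.806469] [262. 171.] [377. 249.]
180 [array([ 38.9, -26.1]), array([38.9, 31. ])]
200 [array([ 28.5, -25.7]), array([28.5, 30.6])]
220 [array([ 17.7, -25.8]), array([17.7, 30.6])]
240 [array([  6.5, -25.9]), array([ 6.4, 30.7])]
pivot~ [ 0.58686955 -0.03182011  0.05      ]
```

```bash
python3 - <<'E'
from h import *
c=manip.camera_model('wrist'); im=cv2.imread('pics/w2.png'); g=cv2.cvtColor(im,cv2.COLOR_BGR2GRAY)
print('row60',g[60,264:384].tolist()); print('col',g[15:172,322].tolist())
E
```

```text
row60 [165, 167, 166, 164, 161, 166, 179, 201, 213, 216, 213, 213, 212, 213, 214, 214, 215, 216, 214, 212, 212, 210, 192, 148, 98, 72, 75, 74, 75, 72, 74, 73, 70, 74, 75, 73, 73, 75, 72, 73, 71, 71, 71, 72, 70, 72, 71, 72, 70, 69, 73, 72, 72, 71, 71, 69, 70, 72, 72, 71, 69, 70, 71, 70, 69, 71, 69, 72, 70, 67, 73, 72, 71, 74, 72, 70, 70, 72, 72, 70, 72, 72, 70, 69, 73, 69, 71, 72, 70, 69, 69, 84, 124, 174, 205, 212, 213, 212, 210, 209, 208, 212, 213, 212, 211, 210, 210, 210, 196, 152, 111, 103, 107, 108, 108, 110, 109, 108, 107, 106]
col [156, 157, 152, 148, 150, 154, 155, 155, 157, 168, 194, 206, 209, 208, 208, 208, 209, 208, 209, 208, 210, 208, 209, 210, 210, 211, 206, 188, 147, 96, 70, 69, 74, 71, 72, 71, 69, 70, 69, 68, 71, 66, 68, 73, 73, 72, 70, 71, 72, 73, 72, 72, 72, 71, 70, 70, 69, 69, 67, 66, 72, 69, 69, 71, 69, 71, 68, 70, 72, 70, 69, 71, 70, 72, 71, 73, 71, 71, 67, 71, 74, 71, 70, 70, 67, 67, 70, 71, 69, 69, 71, 72, 71, 70, 72, 70, 73, 71, 71, 70, 72, 72, 71, 73, 70, 71, 71, 75, 75, 74, 71, 72, 73, 74, 71, 75, 73, 72, 72, 71, 76, 72, 74, 73, 75, 73, 75, 74, 75, 73, 74, 94, 138, 183, 211, 218, 219, 218, 216, 218, 217, 217, 217, 218, 218, 218, 214, 199, 179, 169, 162, 156, 156, 158, 160, 141, 108]
```

```bash
python3 - <<'E'
from h import *
c=manip.camera_model('wrist'); s=manip.sense(); Q=R.from_quat(s['tool_rot'])
f=lambda u,v,z=.034:(Q.inv().apply(onz(c,u+.0,v,z)-s['tcp_pos'])*1000).round(1)[:2]
for n,u,v in [('pL',287.1,60),('pR',356.4,60),('bL',270.8,60),('bR',373.1,60),('pT',322,43.1),('pB',322,147.1),('bT',322,24.8),('bB',322,163.3)]: print(n,f(u,v))
print('hub',[f(475,100,z) for z in (.04,.05,.06)])
E
```

```text
pL [109.7 -25.9]
pR [109.8  35.5]
bL [109.8 -40.4]
bR [109.8  50.3]
pT [123.4   4.9]
pB [32.5  5.2]
bT [137.9   4.9]
bB [16.7  5.2]
hub [array([ 76.3, 143.5]), array([ 76.3, 138.7]), array([ 76.4, 133.8])]
```

drive_tool --pt "255 3 0.1 0 0 0 0" --pt "255 7 0.1 2 0 0 0" --pt "255 7.75 0.15 5 0 0 0" --pt "255 7.75 0.15 9 0 0 0" --pt "255 7.75 0.15 12 0 0 0" --pt "255 7.75 0.15 13.2 0 0 0" --pt "255 7.75 0.15 13.2 0 0 0" --pt "255 7.75 0.15 13.2 0 0 0" --pt "255 7.75 0.15 13.2 0 0 0"

```text
t: 6.2
tcp_pos: [0.4518, -0.0074, 0.059]
tool_rot: [0.764, 0.646, 0.001, 0.001]
force: [-0.8, -0.3, 0.3]
finger_gap: 0.272
```

```bash
python3 - <<'E'
from h import *
im,c=snap('wrist','w3.png'); togo([.437,-.083,.19],-.166)
E
```

```text
t 6.25 tcp [ 0.4518 -0.0071  0.0592] sh [ -7.73  -0.17 -13.08] rv [ 0.003  0.    -0.001] q [-0.26  0.62  2.   -0.    0.52 -0.1 ] F [ 0.5 -0.3 -0.7] gap 0.27
```

View pics/w3.png

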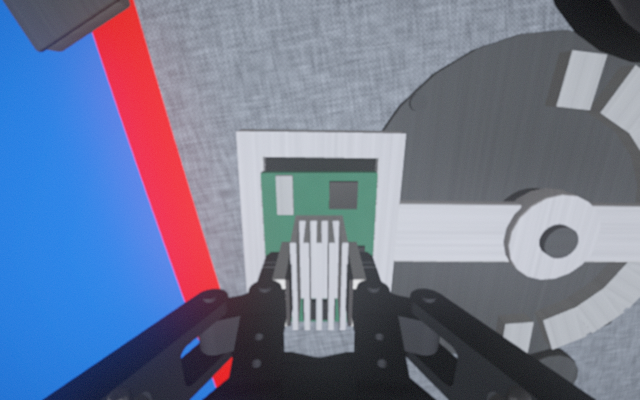

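The board hovers just over the pocket: block far edge at row 131, pocket far rim at row 158, board far edge row 171; block sides about 240 and 403, board sides 263 and 377.

```bash
python3 - <<'E'
from h import *
c=manip.camera_model('wrist'); im=cv2.imread('pics/w3.png'); g=cv2.cvtColor(im,cv2.COLOR_BGR2GRAY).astype(int)
s=manip.sense(); Q=R.from_quat(s['tool_rot']); zb=s['tcp_pos'][2]-.0064
f=lambda u,v,z=.034:(Q.inv().apply(onz(c,u,v,z)-s['tcp_pos'])*1000).round(1)[:2]
print(g[185,230:270].tolist(),g[185,370:412].tolist()); print(g[164,230:272].tolist(),g[164,370:412].tolist()); print(g[122:180,310].tolist())
hsv=cv2.cvtColor(im,cv2.COLOR_BGR2HSV); gr=cv2.inRange(hsv,(60,60,40),(92,255,255))
for r in (185,215):
    x=np.where(gr[r,240:400])[0]+240; print('board',f(x.min()-.5,r,zb),f(x.max()+.5,r,zb))
print('board far',f(310,170.5,zb),'pocket far',f(310,158,.034),'block far',f(310,131,.034))
print('block sides',f(240,164),f(403,164),'pocket sides',f(264,164),f(377,164))
E
```

```text
[166, 161, 162, 162, 163, 165, 166, 160, 165, 187, 206, 213, 213, 211, 211, 209, 208, 208, 208, 209, 210, 210, 210, 210, 212, 214, 212, 210, 207, 203, 182, 152, 131, 128, 126, 130, 129, 129, 130, 127] [127, 128, 126, 127, 126, 128, 142, 174, 200, 208, 209, 208, 208, 206, 206, 206, 206, 205, 207, 209, 210, 208, 209, 209, 206, 205, 205, 205, 206, 206, 194, 155, 114, 107, 107, 108, 108, 108, 107, 104, 107, 107]
[161, 162, 161, 161, 163, 163, 163, 175, 198, 210, 213, 211, 211, 210, 209, 208, 208, 208, 210, 209, 210, 211, 210, 211, 212, 211, 208, 208, 208, 208, 209, 211, 204, 176, 145, 119, 88, 80, 78, 78, 78, 76] [75, 80, 76, 72, 77, 98, 120, 152, 190, 206, 206, 207, 208, 208, 209, 207, 206, 205, 205, 204, 206, 208, 209, 209, 208, 207, 207, 205, 206, 205, 206, 206, 195, 153, 113, 105, 108, 105, 108, 108, 105, 105]
[155, 151, 156, 162, 161, 157, 156, 144, 127, 142, 183, 205, 210, 211, 209, 210, 211, 210, 209, 209, 210, 210, 210, 210, 209, 209, 211, 209, 209, 209, 209, 209, 211, 209, 197, 159, 102, 76, 75, 75, 75, 77, 74, 77, 74, 74, 74, 76, 75, 81, 101, 118, 126, 125, 125, 127, 125, 129]
board [ 36.3 -26.3] [36.3 30.1]
board [ 20.5 -26.1] [20.4 30.5]
board far [43.6 -2.2] pocket far [46.3 -2.7] block far [60.7 -2.6]
block sides [ 43.  -40.9] [43.  48.1] pocket sides [ 43.  -27.8] [43.  33.9]
```

drive_tool --pt "255 0.04 0.08 0.0 0 0 0" --pt "255 0.04 0.08 0.5 0 0 0" --pt "255 0.04 0.08 0.9 0 0 0" --pt "255 0.04 0.08 1.2 0 0 0" --pt "255 0.04 0.08 1.5 0 0 0" --pt "255 0.04 0.08 1.7 0 0 0" --pt "255 0.04 0.08 1.8 0 0 0" --pt "255 0.04 0.08 1.85 0 0 0" --pt "255 0.04 0.08 1.85 0 0 0"

```text
t: 7.15
tcp_pos: [0.4514, -0.0061, 0.0404]
tool_rot: [0.763, 0.646, -0.0, -0.0]
force: [-1.1, -0.8, 5.7]
finger_gap: 0.275
```

```bash
python3 - <<'E'
from h import *
togo([.452,-.007,.0404],-.166)
im,c=snap('wrist','w4.png'); g=cv2.cvtColor(im,cv2.COLOR_RGB2GRAY).astype(int)
print(g[120:190,310].tolist()); print(g[185,225:270].tolist(),g[185,370:425].tolist())
E
```

```text
t 7.15 tcp [ 0.4514 -0.0061  0.0404] sh [-0.08  0.07 -0.  ] rv [-0.  0.  0.] q [-0.26  0.66  2.01 -0.    0.47 -0.1 ] F [-1.1 -0.8  5.7] gap 0.275
[160, 160, 153, 147, 149, 152, 154, 151, 153, 157, 162, 159, 153, 156, 152, 138, 117, 123, 166, 199, 208, 207, 208, 206, 208, 207, 207, 206, 208, 207, 206, 206, 207, 208, 208, 207, 206, 207, 207, 207, 207, 208, 207, 208, 206, 194, 159, 103, 73, 73, 75, 79, 95, 117, 126, 124, 125, 123, 125, 125, 125, 124, 126, 126, 126, 126, 123, 125, 124, 125]
[157, 159, 163, 163, 161, 169, 191, 206, 209, 209, 208, 207, 207, 206, 205, 206, 206, 206, 206, 207, 207, 207, 208, 208, 211, 209, 206, 204, 205, 206, 207, 208, 205, 189, 152, 120, 120, 126, 129, 127, 126, 127, 128, 127, 125] [125, 124, 123, 126, 125, 125, 117, 95, 77, 72, 73, 82, 101, 115, 136, 174, 196, 203, 204, 206, 205, 205, 205, 203, 204, 203, 202, 201, 201, 204, 206, 207, 205, 206, 205, 204, 203, 202, 202, 202, 202, 203, 189, 149, 109, 104, 105, 106, 106, 103, 101, 102, 104, 104, 102]
```

drive_tool --pt "255 0 0.0 -0.2 0 0 0" --pt "255 0 0.2 -0.2 0 0 0" --pt "255 0.0 0.2 -0.2 0 0 0" --pt "255 0.0 0.2 -0.1 0 0 0" --pt "255 0.0 0.2 0 0 0 0" --pt "255 0.0 0.2 0.05 0 0 0" --pt "255 0.0 0.2 0.05 0 0 0"

```text
t: 7.9
tcp_pos: [0.4537, -0.0066, 0.0403]
tool_rot: [0.763, 0.646, 0.0, 0.0]
force: [-0.5, -0.0, 11.8]
finger_gap: 0.274
```

```bash
python3 - <<'E'
from h import *
togo([.452,-.007,.0404],-.166)
im,c=snap('wrist','w5.png'); g=cv2.cvtColor(im,cv2.COLOR_RGB2GRAY).astype(int)
print(g[155:190,310].tolist()); print(g[185,225:270].tolist(),g[185,370:425].tolist())
cv2.imwrite('pics/w5c.png',cv2.resize(cv2.cvtColor(im,cv2.COLOR_RGB2BGR)[120:340,210:430],None,fx=2.7,fy=2.7,interpolation=cv2.INTER_CUBIC))
E
```

```text
t 7.9 tcp [ 0.4537 -0.0066  0.0403] sh [-0.07 -0.16 -0.01] rv [ 0.001  0.    -0.   ] q [-0.26  0.66  2.   -0.    0.47 -0.1 ] F [-0.5 -0.  11.8] gap 0.274
[206, 205, 206, 207, 205, 206, 207, 206, 207, 205, 192, 152, 100, 71, 73, 73, 81, 97, 115, 123, 124, 124, 123, 122, 124, 124, 123, 126, 124, 125, 126, 124, 124, 126, 124]
[171, 187, 203, 210, 210, 208, 207, 206, 205, 205, 206, 205, 207, 207, 207, 206, 206, 208, 209, 210, 209, 207, 204, 204, 205, 208, 209, 207, 199, 167, 125, 105, 92, 79, 78, 94, 115, 124, 127, 127, 126, 127, 127, 125, 125] [125, 126, 126, 127, 125, 125, 116, 110, 113, 127, 161, 191, 203, 204, 205, 205, 206, 205, 204, 205, 203, 203, 202, 202, 204, 206, 206, 206, 206, 206, 205, 203, 202, 202, 202, 203, 203, 191, 157, 114, 104, 105, 107, 106, 104, 104, 101, 103, 106, 104, 104, 102, 105, 105, 105]
```

View pics/w5c.png

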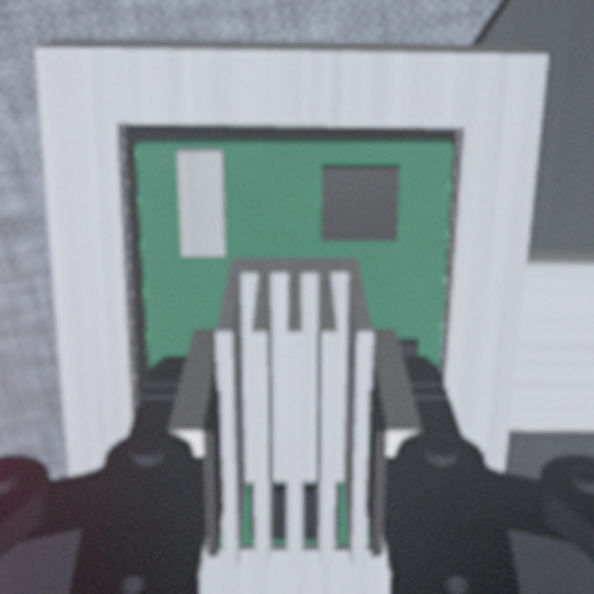

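The board lies inside the pocket with an even gap left, right and at the far side, pressed by 12 N. I'll release and rise.

drive_tool --pt "150 0 0 -0.05 0 0 0" --pt "110 0 0 -0.05 0 0 0" --pt "110 0 0 -0.05 0 0 0" --pt "110 0 0 -0.05 0 0 0" --pt "110 0 0 -0.05 0 0 0" --pt "110 0 0 -1 0 0 0" --pt "110 0 0 -3 0 0 0" --pt "110 0 0 -7 0 0 0" --pt "60 0 0 -11 0 0 0" --pt "0 0 0 -15 0 0 0" --pt "0 0 0 -16 0 0 0" --pt "0 0 0 -16 0 0 0"

```text
t: 9.15
tcp_pos: [0.4546, -0.0067, 0.2013]
tool_rot: [0.763, 0.646, 0.001, 0.002]
force: [0.1, 0.4, -0.7]
finger_gap: 0.998
```

```bash
python3 - <<'E'
from h import *
togo([.676,-.047,.2],np.deg2rad(-61))
E
```

```text
t 9.15 tcp [ 0.4546 -0.0067  0.2013] sh [-0.31 22.5   0.25] rv [ 0.005 -0.002  0.899] q [-0.26  0.34  1.88 -0.    0.91 -0.1 ] F [ 0.1  0.4 -0.7] gap 0.998
```

drive_tool --pt "0 -0.3 4 0.2 0 0 0.15" --pt "0 -0.3 8 0.2 0 0 0.3" --pt "0 -0.3 12 0.2 0 0 0.45" --pt "0 -0.3 16 0.2 0 0 0.6" --pt "0 -0.3 20 0.2 0 0 0.75" --pt "0 -0.3 22.5 0.2 0 0 0.9" --pt "0 -0.3 22.5 0.2 0 0 0.9" --pt "0 -0.3 22.5 0.2 0 0 0.9" --pt "0 -0.3 22.5 0.2 0 0 0.9"

```text
t: 10.05
tcp_pos: [0.6727, -0.0461, 0.1956]
tool_rot: [0.968, 0.25, -0.002, -0.001]
force: [0.1, 0.7, 0.4]
finger_gap: 1.002
```

```bash
python3 - <<'E'
from h import *
im,c=snap('wrist','w6.png'); togo([.676,-.047,.2],np.deg2rad(-61)); print(proj(c,manip.sense()['tcp_pos']),proj(c,[.676,-.047,.142]))
E
```

```text
t 10.1 tcp [ 0.673  -0.0462  0.1963] sh [ 0.22  0.22 -0.37] rv [-0.002  0.003 -0.   ] q [-0.23  0.63  1.33 -0.    1.18  0.83] F [-0.3  0.4  0.4] gap 1.001
(np.float64(316.08651915407853), np.float64(260.2336924165684)) (np.float64(320.22991694685925), np.float64(217.1123881942682))
```

View pics/w6.png

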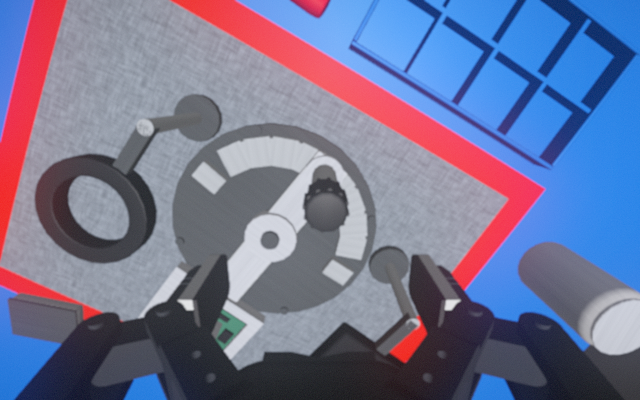

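The knob's top disc is at about (327,210), the pivot hub at (270,240), the socket strip runs around the plate; the lamp and its post are at left, hood hidden behind the gripper at bottom.

```bash
python3 - <<'E'
from h import *
c=manip.camera_model('wrist'); im=cv2.imread('pics/w6.png'); g=cv2.cvtColor(im,cv2.COLOR_BGR2GRAY)
s=manip.sense(); Q=R.from_quat(s['tool_rot'])
print(g[212,295:360].tolist()); print(g[180:240,327].tolist())
f=lambda u,v,z:(Q.inv().apply(onz(c,u,v,z)-s['tcp_pos'])*1000).round(1)[:2]
print('knob',f(327,210,.142),'hub',f(270,240,.04),f(270,240,.045)); print('hub pred',proj(c,[.587,-.0318,.04]))
E
```

```text
[211, 212, 212, 213, 212, 213, 213, 213, 203, 160, 101, 80, 85, 90, 93, 94, 93, 95, 94, 96, 96, 94, 95, 97, 98, 95, 98, 99, 99, 97, 99, 101, 98, 98, 99, 99, 97, 99, 99, 94, 96, 95, 94, 94, 92, 92, 93, 93, 92, 85, 81, 74, 74, 118, 170, 192, 199, 202, 201, 201, 202, 201, 201, 200, 200]
[57, 60, 60, 62, 60, 62, 59, 61, 65, 75, 70, 66, 73, 92, 102, 111, 115, 119, 116, 115, 113, 113, 112, 108, 107, 108, 105, 106, 104, 104, 102, 100, 98, 98, 97, 94, 95, 94, 94, 90, 88, 89, 89, 86, 87, 83, 82, 84, 81, 79, 79, 88, 104, 108, 108, 109, 110, 107, 106, 109]
knob [7.5 7.1] hub [-63.3 -49.7] [-60.9 -48.9]
hub pred (np.float64(266.31690092326886), np.float64(243.88777098537423))
```

drive_tool --pt "0 0.7 0.3 0 0 0 0" --pt "0 0.7 0.3 3 0 0 0" --pt "0 0.7 0.3 6 0 0 0" --pt "0 0.7 0.3 8.2 0 0 0" --pt "0 0.7 0.3 8.6 0 0 0" --pt "0 0.7 0.3 8.6 0 0 0" --pt "0 0.7 0.3 8.6 0 0 0" --pt "0 0.7 0.3 8.6 0 0 0"

```text
t: 10.9
tcp_pos: [0.6838, -0.0461, 0.1132]
tool_rot: [0.968, 0.25, 0.002, 0.001]
force: [-0.3, -0.6, -0.5]
finger_gap: 1.0
```

```bash
python3 - <<'E'
from h import *
togo([.679,-.0455,.110],np.deg2rad(-61))
E
```

```text
t 10.9 tcp [ 0.6838 -0.0461  0.1132] sh [-0.39 -0.29  0.32] rv [ 0.002 -0.003 -0.001] q [-0.23  0.74  1.37 -0.    1.03  0.84] F [-0.3 -0.6 -0.5] gap 1.0
```

drive_tool --pt "0 -0.3 -0.2 0.3 0 0 0" --pt "60 -0.3 -0.2 0.3 0 0 0" --pt "130 -0.3 -0.2 0.3 0 0 0" --pt "255 -0.3 -0.2 0.3 0 0 0" --pt "255 -0.3 -0.2 0.3 0 0 0" --pt "255 -0.3 -0.2 0.3 0 0 0" --pt "255 -0.3 -0.2 0.3 0 0 0" --pt "255 -0.3 -0.2 0.3 0 0 0" --force 45

```text
t: 11.7
tcp_pos: [0.6798, -0.0458, 0.1088]
tool_rot: [0.968, 0.25, 0.001, 0.0]
force: [1.4, -1.7, 1.5]
finger_gap: 0.338
```

```bash
python3 - <<'E'
from h import *
togo([.680,-.0455,.110],np.deg2rad(-61)); snap('wrist','w7.png')
E
```

```text
t 11.7 tcp [ 0.6798 -0.0458  0.1088] sh [ 0.03 -0.02 -0.12] rv [ 0.001 -0.001 -0.001] q [-0.23  0.74  1.38  0.    1.02  0.84] F [ 1.4 -1.7  1.5] gap 0.338
```

View pics/w7.png

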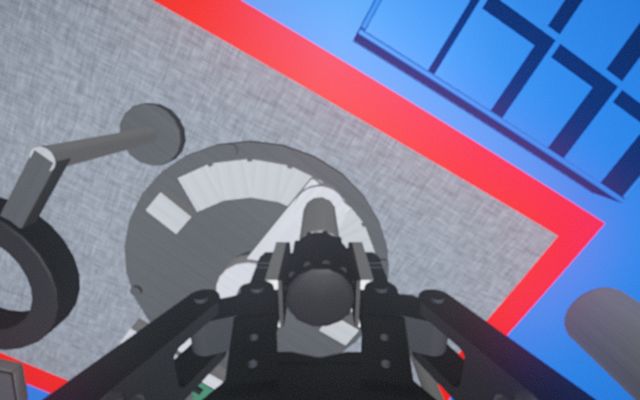

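The knob is centred between the pads at (320,297). Lifting it.

drive_tool --pt "255 0 0 -0.5 0 0 0" --pt "255 0 0 -1 0 0 0" --pt "255 0 0 -1.4 0 0 0" --pt "255 0 0 -1.4 0 0 0" --pt "255 0 0 -1.4 0 0 0"

```text
t: 12.25
tcp_pos: [0.6793, -0.0458, 0.1221]
tool_rot: [0.968, 0.25, 0.0, 0.0]
force: [5.1, -1.3, -5.6]
finger_gap: 0.34
```

```bash
python3 - <<'E'
from h import *
togo([.680,-.0455,.110],np.deg2rad(-61))
# arc of the knob: pivot, start, fixed yaw
s=manip.sense();Q=R.from_quat(s['tool_rot'])
P=np.array([.680,-.0456])-.09*np.array([np.cos(-.166),np.sin(-.166)])
for P in (P,):
  print('pivot',P)
  for k in range(0,15):
    a=-.166-1.309*k/14; d=P+.09*np.array([np.cos(a),np.sin(a)])-np.array([.680,-.0456])
    print(k,(Q.inv().apply([d[0],d[1],0])*100).round(2)[:2],(d+[.680,-.0456]).round(4))
E
```

```text
t 12.25 tcp [ 0.6793 -0.0458  0.1221] sh [0.07 0.   1.21] rv [ 0.001 -0.001 -0.001] q [-0.23  0.73  1.37 -0.    1.04  0.84] F [ 5.1 -1.3 -5.6] gap 0.34
pivot [ 0.59123718 -0.03072852]
0 [0. 0.] [ 0.68   -0.0456]
1 [-0.55  0.63] [ 0.6782 -0.0538]
2 [-1.16  1.21] [ 0.6757 -0.0618]
3 [-1.82  1.73] [ 0.6724 -0.0696]
4 [-2.53  2.19] [ 0.6684 -0.077 ]
5 [-3.28  2.58] [ 0.6638 -0.084 ]
6 [-4.06  2.89] [ 0.6585 -0.0905]
7 [-4.86  3.14] [ 0.6526 -0.0966]
8 [-5.69  3.3 ] [ 0.6462 -0.102 ]
9 [-6.52  3.39] [ 0.6393 -0.1068]
10 [-7.36  3.4 ] [ 0.632 -0.111]
11 [-8.2   3.33] [ 0.6243 -0.1144]
12 [-9.03  3.19] [ 0.6164 -0.1172]
13 [-9.84  2.96] [ 0.6082 -0.1191]
14 [-10.63   2.66] [ 0.5998 -0.1203]
```

drive_tool --pt "255 -0.25 0.3 -0.1 0 0 0" --pt "255 -0.55 0.63 -0.1 0 0 0" --pt "255 -0.85 0.93 -0.1 0 0 0" --pt "255 -1.16 1.21 -0.1 0 0 0" --pt "255 -1.48 1.48 -0.1 0 0 0" --pt "255 -1.82 1.73 -0.1 0 0 0" --pt "255 -2.17 1.97 -0.1 0 0 0" --pt "255 -2.53 2.19 -0.1 0 0 0" --pt "255 -2.9 2.39 -0.1 0 0 0" --pt "255 -3.28 2.58 -0.1 0 0 0" --pt "255 -3.67 2.74 -0.1 0 0 0" --pt "255 -4.06 2.89 -0.1 0 0 0" --pt "255 -4.46 3.02 -0.1 0 0 0" --pt "255 -4.86 3.14 -0.1 0 0 0" --pt "255 -5.27 3.23 -0.1 0 0 0" --pt "255 -5.69 3.3 -0.1 0 0 0" --pt "255 -6.1 3.35 -0.1 0 0 0" --pt "255 -6.52 3.39 -0.1 0 0 0" --pt "255 -6.52 3.39 -0.1 0 0 0" --pt "255 -6.52 3.39 -0.1 0 0 0"

```text
t: 14.25
tcp_pos: [0.6372, -0.1078, 0.123]
tool_rot: [0.968, 0.25, -0.001, 0.0]
force: [2.2, -5.3, -7.4]
finger_gap: 0.335
```

```bash
python3 - <<'E'
from h import *
sh,_=togo([.5998,-.1203,.124],np.deg2rad(-61))
s=manip.sense();d=s['tcp_pos'][:2]-[.5912,-.0307];print(np.hypot(*d),np.arctan2(d[1],d[0])+.166)
c=manip.camera_model('top'); im,_=snap('top','t2.png')
cv2.imwrite('pics/t2c.png',cv2.resize(cv2.cvtColor(im,cv2.COLOR_RGB2BGR)[100:260,225:425],None,fx=3.5,fy=3.5,interpolation=cv2.INTER_CUBIC))
E
```

```text
t 14.25 tcp [ 0.6372 -0.1078  0.123 ] sh [-3.88 -0.72 -0.09] rv [ 0.     0.003 -0.001] q [-0.34  0.68  1.47 -0.    0.99  0.73] F [ 2.2 -5.3 -7.4] gap 0.335
0.089783616198781 -0.8670766178442507
```

View pics/t2c.png

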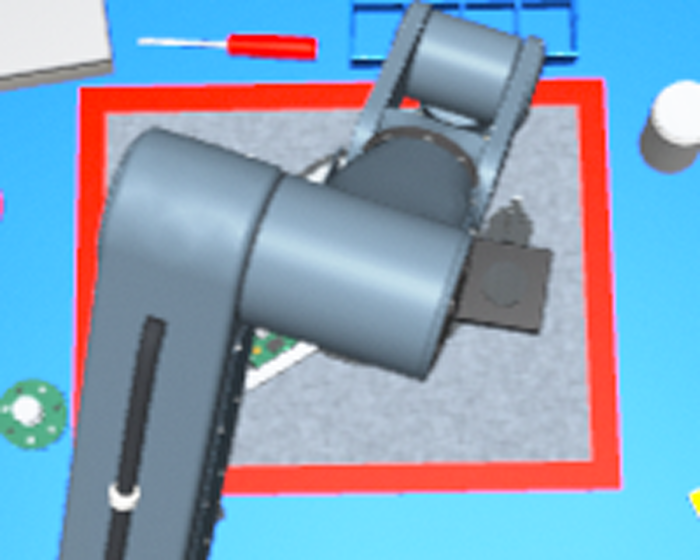

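The head has swung with the knob (block with green board at (285,350), hood at (505,285) untouched). Continuing to the stop.

drive_tool --pt "255 -0.4 0.0 0 0 0 0" --pt "255 -0.84 0.01 0 0 0 0" --pt "255 -1.26 -0.02 0 0 0 0" --pt "255 -1.68 -0.06 0 0 0 0" --pt "255 -2.1 -0.13 0 0 0 0" --pt "255 -2.51 -0.2 0 0 0 0" --pt "255 -2.92 -0.31 0 0 0 0" --pt "255 -3.32 -0.43 0 0 0 0" --pt "255 -3.72 -0.57 0 0 0 0" --pt "255 -3.95 -0.66 0 0 0 0" --pt "255 -4.11 -0.73 0 0 0 0" --pt "255 -4.11 -0.73 0 0 0 0" --pt "255 -4.11 -0.73 0 0 0 0"

```text
t: 15.6
tcp_pos: [0.5981, -0.1202, 0.1231]
tool_rot: [0.968, 0.25, -0.001, -0.0]
force: [-0.6, -5.2, -6.7]
finger_gap: 0.339
```

```bash
python3 - <<'E'
from h import *
sh,_=togo([.5998,-.1203,.124],np.deg2rad(-61))
s=manip.sense();d=s['tcp_pos'][:2]-[.5912,-.0307];print(np.hypot(*d),np.arctan2(d[1],d[0])+.166)
E
```

```text
t 15.6 tcp [ 0.5981 -0.1202  0.1231] sh [ 0.15  0.09 -0.09] rv [-0.001  0.001 -0.001] q [-0.38  0.64  1.56 -0.    0.94  0.68] F [-0.6 -5.2 -6.7] gap 0.339
0.08979488297296041 -1.3278588919178769
```

drive_tool --pt "255 0 0 0.3 0 0 0" --pt "255 0 0 0.5 0 0 0" --pt "255 0 0 0.7 0 0 0" --pt "255 0 0 0.8 0 0 0" --pt "255 0 0 0.8 0 0 0" --pt "255 0 0 0.8 0 0 0"

```text
t: 16.2
tcp_pos: [0.5987, -0.1202, 0.1153]
tool_rot: [0.968, 0.25, -0.0, -0.0]
force: [-0.9, -4.1, -6.2]
finger_gap: 0.342
```

```bash
python3 - <<'E'
from h import *
togo([.5998,-.1203,.1088],np.deg2rad(-61))
E
```

```text
t 16.2 tcp [ 0.5987 -0.1202  0.1153] sh [0.09 0.06 0.65] rv [-0.     0.    -0.001] q [-0.38  0.66  1.57  0.    0.92  0.68] F [-0.9 -4.1 -6.2] gap 0.342
```

drive_tool --pt "255 0 0 0.1 0 0 0" --pt "255 0 0 0.2 0 0 0" --pt "255 0 0 0.3 0 0 0" --pt "255 0 0 0.3 0 0 0" --pt "255 0 0 0.3 0 0 0"

```text
t: 16.7
tcp_pos: [0.5988, -0.1202, 0.1123]
tool_rot: [0.968, 0.25, 0.0, -0.0]
force: [-0.2, -4.0, -5.1]
finger_gap: 0.335
```

```bash
python3 - <<'E'
from h import *
togo([.5998,-.1203,.1088],np.deg2rad(-61))
E
```

```text
t 16.7 tcp [ 0.5988 -0.1202  0.1123] sh [0.08 0.05 0.35] rv [-0.    -0.    -0.001] q [-0.38  0.66  1.57  0.    0.91  0.68] F [-0.2 -4.  -5.1] gap 0.335
```

drive_tool --pt "255 0 0 0.1 0 0 0" --pt "255 0 0 0.2 0 0 0" --pt "255 0 0 0.33 0 0 0" --pt "255 0 0 0.33 0 0 0" --pt "255 0 0 0.33 0 0 0"

```text
t: 17.2
tcp_pos: [0.5988, -0.1203, 0.109]
tool_rot: [0.968, 0.25, 0.0, -0.0]
force: [-0.2, -3.1, -4.6]
finger_gap: 0.338
```

drive_tool --pt "130 0 0 0 0 0 0" --pt "120 0 0 0 0 0 0" --pt "120 0 0 0 0 0 0" --pt "120 0 0 0 0 0 0" --pt "120 0 0 -1 0 0 0" --pt "120 0 0 -3 0 0 0" --pt "120 0 0 -6 0 0 0" --pt "60 0 0 -10 0 0 0" --pt "0 0 0 -13 0 0 0" --pt "0 0 0 -13 0 0 0"

```text
t: 18.2
tcp_pos: [0.602, -0.1213, 0.2453]
tool_rot: [0.968, 0.25, 0.005, 0.003]
force: [-0.4, -0.3, 0.7]
finger_gap: 0.991
```

```bash
python3 - <<'E'
from h import *
togo([.46,-.20,.28],np.deg2rad(-61))
E
```

```text
t 18.2 tcp [ 0.602  -0.1213  0.2453] sh [-16.2    0.05  -3.6 ] rv [ 0.009 -0.008 -0.001] q [-0.38  0.49  1.45  0.    1.18  0.68] F [-0.4 -0.3  0.7] gap 0.991
```

drive_tool --pt "0 -1 -4 -3 0 0 0" --pt "0 -2 -8 -6 0 0 0" --pt "0 -3.2 -11 -7.5 0 0 0" --pt "0 -3.2 -11 -7.5 0 0 0" --pt "0 -3.2 -11 -7.5 0 0 0" --pt "0 -3.2 -11 -7.5 0 0 0"

```text
t: 18.8
tcp_pos: [0.5179, -0.0399, 0.3135]
tool_rot: [0.968, 0.25, -0.0, -0.0]
force: [0.5, -0.1, -0.5]
finger_gap: 1.0
```

```bash
python3 - <<'E'
from h import *
im,c=snap('wrist','w8.png'); side,cs=snap('side','s8.png')
a=cv2.cvtColor(side,cv2.COLOR_RGB2BGR)[120:280,200:440]
b=cv2.cvtColor(im,cv2.COLOR_RGB2BGR)
out=np.zeros((600,800,3),np.uint8); out[:330,:528]=cv2.resize(b,(528,330)); out[330:590,:390]=cv2.resize(a,(390,260),interpolation=cv2.INTER_CUBIC)
b0=cv2.imread('pics/side0.png')[120:280,200:440]; out[330:590,400:790]=cv2.resize(b0,(390,260),interpolation=cv2.INTER_CUBIC)
cv2.imwrite('pics/final.png',out)
pv=np.array([.5912,-.0307])
for l in (0,.008):
  for a in (-1.309,):
    k=pv+.09*np.array([np.cos(-.166+a),np.sin(-.166+a)]); print('knob top',l,proj(c,[*k,.142+l]),proj(cs,[*k,.142+l]))
n=pv-.14*np.array([np.cos(-.166-1.309),np.sin(-.166-1.309)]); print('nest',n,proj(c,[*n,.034]),'tcp',manip.sense()['tcp_pos'])
E
```

```text
knob top 0 (np.float64(426.38370533133286), np.float64(146.30947141569374)) (np.float64(376.4084016083992), np.float64(181.08321900642014))
knob top 0.008 (np.float64(429.05336186619417), np.float64(147.5200186887365)) (np.float64(376.60724273013744), np.float64(178.69628629275772))
nest [0.57780902 0.10865811] (np.float64(236.77113307212664), np.float64(60.63152397607314)) tcp [ 0.51799193 -0.04017057  0.31302344]
```

View pics/final.png

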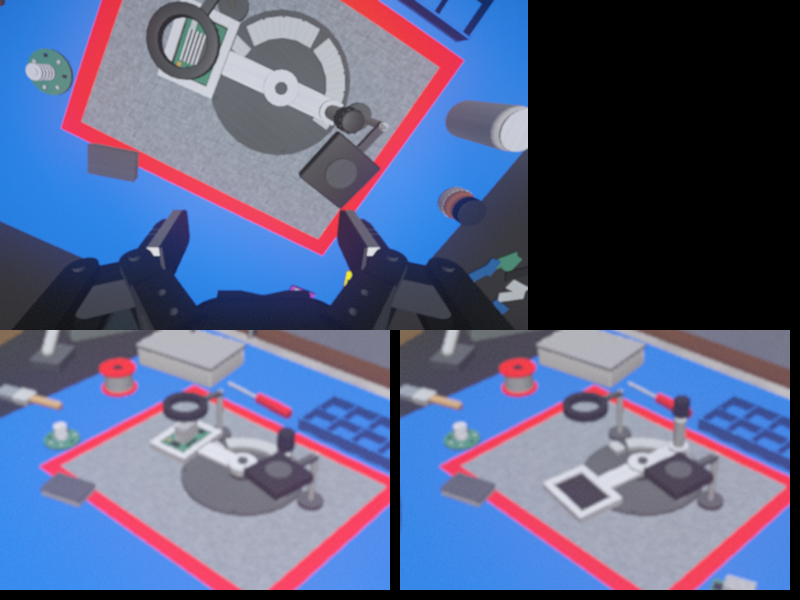

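The ring lamp stands over the board in the pocket (wrist inset (185,45), side inset (187,435)); other objects look unmoved. I'll check plunger height numerically against the start picture.

```bash
python3 - <<'E'
from h import *
cs=manip.camera_model('side'); pv=np.array([.5912,-.0307])
for f,a in (('side0.png',0),('s8.png',-1.309)):
    g=cv2.cvtColor(cv2.imread('pics/'+f),cv2.COLOR_BGR2GRAY)
    k=pv+.09*np.array([np.cos(-.166+a),np.sin(-.166+a)])
    u,v=proj(cs,[*k,.142]); ub,vb=proj(cs,[*k,.104]); um,vm=proj(cs,[*k,.098]); print(f,'top pred',round(u,1),round(v,1),'bottom',round(vb,1),'8mm up top',proj(cs,[*k,.15])[1].round(1))
    U=int(round(u)); print(g[int(v)-9:int(vm)+8,U].tolist(),'from row',int(v)-9)
# other objects moved? compare blobs in side views
d=cv2.absdiff(cv2.imread('pics/side0.png'),cv2.imread('pics/s8.png')).max(2); d[:, :200]=0
n,_,st,_=cv2.connectedComponentsWithStats((d>50).astype(np.uint8)); print([s.tolist() for s in st[1:] if s[4]>12])
E
```

```text
side0.png top pred 372.9 161.1 bottom 171.7 8mm up top 158.8
[128, 126, 128, 127, 128, 127, 128, 118, 99, 78, 74, 72, 70, 69, 59, 62, 60, 61, 61, 63, 60, 83, 138, 180, 183, 165, 149, 147, 146] from row 152
s8.png top pred 376.4 181.1 bottom 192.2 8mm up top 178.7
[99, 100, 121, 132, 133, 133, 132, 122, 97, 80, 77, 76, 77, 72, 68, 67, 64, 68, 69, 65, 64, 69, 88, 136, 165, 141, 100, 79, 79] from row 172
[[260, 0, 24, 6, 79], [338, 0, 29, 25, 459], [322, 20, 12, 21, 72], [308, 58, 59, 61, 1503], [315, 109, 6, 12, 56], [353, 114, 3, 9, 16], [368, 160, 14, 36, 340], [295, 177, 49, 25, 288], [303, 181, 24, 13, 68], [355, 194, 12, 7, 50], [310, 204, 36, 25, 376], [297, 209, 23, 21, 236], [388, 271, 39, 29, 760]]
```

```bash
python3 - <<'E'
import cv2
a=cv2.imread('pics/w8.png')[0:130,160:300]; b=cv2.imread('pics/s8.png')[150:215,280:350]
import numpy as np
o=np.zeros((560,800,3),np.uint8); o[:390,:420]=cv2.resize(a,(420,390),interpolation=cv2.INTER_CUBIC); o[:325,430:780]=cv2.resize(b,(350,325),interpolation=cv2.INTER_CUBIC)
cv2.imwrite('pics/f2.png',o[:400])
E
```

```text
(no output)
```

View pics/f2.png

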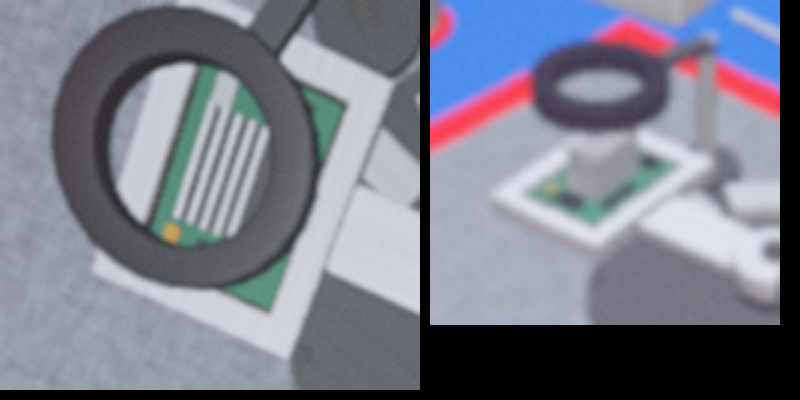

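The board lies flat inside the pocket rim beneath the ring lamp in both views. Handing in.

```bash
python3 -c "
from station import manip; print(manip.sign_off())"
```

```text
the job is handed in; nothing more can be done
None
```

The job is handed in. The board is in the pocket, the head is swung to the ring-lamp stop and the plunger is down in its socket, at about 19 s of the 67 s allowed.

- **Board:** I gripped it by the heat sink and lowered it into the pocket. The first lowering sat against one side, so I raised it 2 mm, re-centred it by 2 mm and pressed it home with about 12 N before letting go.
- **Swing and plunger:** I lifted the knob about 14 mm and swung the head to the lamp side. The pin went into its socket while I lowered it, and I released it at the home height.

**Last checks:**
- In the wrist and side views the board lies flat inside the pocket rim under the ring lamp.
- The knob's image height in the side view matches its home position at the start. That measurement is good to about 2 mm.
- Comparing the side view before and after, only the fixture's moving parts, the arm and the collected board changed; the spool, can, jar and round board appeared unmoved.
- No contact force that I read went above 12 N.

**Disagreements:** The wrist camera read about 2 to 3 mm off sideways, so I corrected for it. The swing angle worked out from the tool position was -1.328 instead of -1.309, which is about the pinned play of 0.02.

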